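# Clear the drying rack with the lifter

### The arm

A 6-joint arm with a two-finger parallel gripper is mounted at the origin on the work surface. World frame = base frame: x ahead of the robot, y to its left, z up, the work surface at z = 0. Lengths are in m, angles in degrees, forces in N, time in s.
With the tool pointing down it reaches from about 0.35 to 0.875 m from the base axis. Payload 4.2 kg.
Tool frame: the origin (TCP) lies midway between the tips of the shut fingers; the grasp point (between the pads) lies 19 mm behind it; z points along the fingers, y is the line along which they close (so a half turn about z gives the same grasp; the last joint's range is limited). The gripper opens to 87 mm and grips with 3 to 60 N. Pads are 19 mm wide; open, the fingers measure 117 mm over their backs; the gripper's body (75 mm by 190 mm) begins 51 mm behind the grasp point.
Start: joints at [80.134, 22.042, 0.453, 0, -68.411, -14.817], TCP at [0.261, 0.568, 0.223] pointing down, gripper open.
Joint ranges: [-179.83, 179.83], [-69.29, 118.12], [-61.27, 80.66], [-181.25, 117.63], [-171.15, -9.14], [-177.46, 177.46]. Speed limits (degrees/s): [159.86, 159.86, 180, 180, 180, 180].

### API

Orientations are given as a 3x3 rotation matrix whose columns are the frame's x, y, z axes.
In Python, from station import r, cams gives the robot as it stands.
- The arm moves only by the tool play_rows, never from a script. Its argument "commands" is text: rows parted by semicolons, each of 6 numbers parted by spaces: the shift along the world's x, y, z normalised to -1 to 1, where 1 is 30 mm, then the turn, a rotation vector about the world's x, y, z normalised to -1 to 1, where 1 is 0.15 rad. A call has 1 to 20 rows; each row shifts and turns the commanded pose from where the row before left it; what a row does not reach is not made up. A row lasts 1/10 s, in which the tool goes at most 50 mm and 8.59 degrees, less where a joint would pass 70% of its speed; a pose out of reach is approached as far as the arm can. A call with a number of a shift or a turn outside -1 to 1 is refused whole. A call with a gripper value outside its range is refused whole. "grip" is the finger opening in mm, from 0 to 87, set as the call begins (left out, the last holds). The fingers move at their own pace and stop on an object; the grip force is fixed at half the most. Time passes only in rows, so rows that do not move let the fingers close. It gives the time, the measured TCP pose, the force, the opening and the grip force at its end, in the units of the state.
- r.sense(): the state, without advancing time (a new reading comes with each control period).
- cams.capture(name): name is "scene" or "top" or "wrist"; returns (picture, depth): 400x640x3 uint8, blue, green, red; 400x640 float32, m along the optical axis (not along the pixel's ray), 0 where there is no reading.
- cams.camera_info(name): a dict with "mtx" (3x3 intrinsics, pixels), "k1" (the pictures are not rectified: a ray, as slopes to the right and down, at radius r is drawn at 1 + k1 r^2 times it, then the intrinsics apply), "R" (3x3) and "t" (3): a world point X has camera coordinates R X + t. Camera axes: x right, y down, z forward; pixel columns grow to the right and rows downward; lengths in m; the calibration is good to about 2 mm. A picture is of the moment at which its call begins: read the wrist's pose just before it. camera_info takes no time and is no camera call; for the wrist camera it gives the pose at the moment of the call.
- r.finish_job(): hands the job in; it is judged then, once.
The state is a dict: "time_s": time; "joints": joint angles; "joint_velocities": joint speeds; "effort": joint torques, N m; "tcp_pos": TCP position; "ee_rot": TCP orientation; "wrist_force": force on the tool from outside, world axes, zero at the start; "moment": the same for the moment, N m; "gripper_width": opening from 0.0 (shut) to 1.0 (fully open); "gripper_force": force on a finger pad.
Only numpy, scipy, OpenCV 4.12 (cv2) and the standard library are available. Lean on these libraries where they do the work, as an engineer would, in place of code of your own. Each camera call takes 0.05 s, during which the arm holds its last target. There are 200 camera calls.

### The job

Take the flat lifter by its handle and dip the tip of its blade into the white rinse dish; then slide the blade under each spotting tile on the drying rack, lift it off, and set it down flat on a lane of its own in the empty wooden cooling rack, never touching a tile with the gripper. When all the tiles are across, dip the blade tip in the dish again and stand the lifter back on its cork mat, lying along it. Leave the other glassware and jars where they are.

Things in the scene. Friction and masses are not known exactly. Their poses are not given: they have to be found in the camera images.
- drying_rack: aluminium rack that holds the tiles at the start; upright back plate 70 mm high, 64 mm beyond its centre. Fixed. Three lanes along its x, centre lines at y = -98, 0, +98 mm, entered from the -x end. A lane: two rails 100 mm long (x -50 to 50), 10 mm wide, tops 32 mm above the bench, 60 mm clear between them; base plate top at 4 mm. Origin: centre at bench level, x away from the robot.
- cooling_rack: wooden rack without back plate, empty at the start; tiles are laid across both rails of a lane, centred half-way along. Fixed. Three lanes along its x, centre lines at y = -98, 0, +98 mm, entered from the -x end. A lane: two rails 100 mm long (x -50 to 50), 10 mm wide, tops 32 mm above the bench, 60 mm clear between them; base plate top at 4 mm. Origin: centre at bench level, x away from the robot.
- tile1_mid (a point): a square white ceramic spotting tile, 84 x 84 mm, 8 mm thick, flat underneath, about 130 g; it may be absent. The point is its centre (half-way up), z up when flat. At the start it lies on one lane of the drying rack, its underside 32 mm above the bench
- tile2_mid (a point): a square white ceramic spotting tile, 84 x 84 mm, 8 mm thick, flat underneath, about 130 g; it may be absent. The point is its centre (half-way up), z up when flat. At the start it lies on one lane of the drying rack, its underside 32 mm above the bench
- tile3_mid (a point): a square white ceramic spotting tile, 84 x 84 mm, 8 mm thick, flat underneath, about 130 g; it may be absent. The point is its centre (half-way up), z up when flat. At the start it lies on one lane of the drying rack, its underside 32 mm above the bench
- lifter_grip (a point): lifter (spatula, 220 g): flat steel blade with an upright black handle near its rear. Point: centre of the grip, 60 mm above the blade's underside; x along the blade to its tip, z up. Grip part 40 mm along the blade, 24 mm across (grip across this), from 25 to 87 mm above the underside; blade from 25 mm behind this point to 125 mm ahead. Carry a tile centred about 75 mm ahead
- lifter_mid (a point): the middle of the lifter's blade, which is 150 mm long, 40 mm wide, 3 mm thick; 50 mm ahead of the handle's axis, 1.5 mm above the blade's underside; axes as lifter_grip
- lifter_tip (a point): the front end of the lifter's blade, middle of its edge (125 mm ahead of the handle's axis, 1.5 mm above the blade's underside); axes as lifter_grip
- mat_top (a point): cork mat, fixed, 200 mm along its x, 100 mm along its y, 4 mm thick; the point is the centre of its top, x along its length. At the start the lifter stands on it, blade along the mat, the blade's middle over the mat's centre
- dish_rim (a point): white round rinse dish, loose, about 400 g, open, 60 mm high, 130 mm across at the rim, wall 4 mm, inner floor 5 mm above the bench; the point is the centre of its mouth at rim height, z up. Dip with the blade tilted tip-down some 20 to 30 degrees, to clear the near rim, and the tip well (15 to 40 mm) below the rim
- beaker_tall: glass beaker 84 mm across, 130 mm high, beyond the racks. Bystander, not to be disturbed. Origin: centre of its underside
- beaker_low: glass beaker 90 mm across, 90 mm high, beyond the racks. Bystander, not to be disturbed. Origin: centre of its underside
- wash_bottle: white plastic bottle 64 mm across, 170 mm high. Bystander, not to be disturbed. Origin: centre of its underside
- soil_pot: terracotta pot 90 mm across, 85 mm high. Bystander, not to be disturbed. Origin: centre of its underside
- sample_jar: amber jar 66 mm across, 80 mm high, beyond the racks. Bystander, not to be disturbed. Origin: centre of its underside
- tin: aluminium can 72 mm across, 100 mm high, on the near right of the bench. Bystander, not to be disturbed. Origin: centre of its underside
Things that resemble listed ones, but are neither listed nor needed, are in the scene too. Of the things that look like the part that bears lifter_grip, the smaller one is meant.

How it is judged (in metres and radians):
On the way, in this order (a step that is already met when the one before it is completed fails the run):
1. the lifter's blade tip is dipped in the rinse dish while every tile is still where it was (horizontal distance between lifter_tip and dish_rim below 0.055 m and z of lifter_tip in the frame of dish_rim between -0.058 and -0.01 m and distance of each of tile1_mid, tile2_mid, tile3_mid from where it was at the start of the episode below 0.03 m), for 0.2 s.
2. all tiles lie flat on the cooling rack, each on a lane of its own (x of tile1_mid in the frame of cooling_rack between -0.03 and 0.03 m and z of tile1_mid in the frame of cooling_rack between 0.031 and 0.041 m and angle between each of tile1_mid, tile2_mid, tile3_mid's own z axis and vertical below 0.08 rad and (y of tile1_mid in the frame of cooling_rack between -0.114 and -0.082 m or y of tile1_mid in the frame of cooling_rack between -0.016 and 0.016 m or y of tile1_mid in the frame of cooling_rack between 0.082 and 0.114 m) and x of tile2_mid in the frame of cooling_rack between -0.03 and 0.03 m and z of tile2_mid in the frame of cooling_rack between 0.031 and 0.041 m and (y of tile2_mid in the frame of cooling_rack between -0.114 and -0.082 m or y of tile2_mid in the frame of cooling_rack between -0.016 and 0.016 m or y of tile2_mid in the frame of cooling_rack between 0.082 and 0.114 m) and x of tile3_mid in the frame of cooling_rack between -0.03 and 0.03 m and z of tile3_mid in the frame of cooling_rack between 0.031 and 0.041 m and (y of tile3_mid in the frame of cooling_rack between -0.114 and -0.082 m or y of tile3_mid in the frame of cooling_rack between -0.016 and 0.016 m or y of tile3_mid in the frame of cooling_rack between 0.082 and 0.114 m)), for 0.3 s.
3. the blade tip is dipped in the rinse dish again (all of step 2 and horizontal distance between lifter_tip and dish_rim below 0.055 m and z of lifter_tip in the frame of dish_rim between -0.058 and -0.01 m), for 0.2 s.
At the end, for the whole second after the job is handed in: Each tile present lies flat (5 mm, 0.08 rad) on the cooling rack, one per lane, within 16 mm of the lane's centre line and 30 mm of mid-length; the lifter stands flat on its mat, blade's middle within 30 mm of the centre, along it within 0.3 rad; the dish is upright (all of step 2 and horizontal distance between lifter_mid and mat_top below 0.03 m and angle between lifter_mid's own z axis and vertical below 0.08 rad and z of lifter_mid in the frame of mat_top below 0.006 m and angle between the x axis of lifter_mid and the x axis of mat_top, either way round below 0.3 rad and angle between dish_rim's own z axis and vertical below 0.15 rad); the robot touches nothing.
It fails at once if the gripper or arm touches a tile (contact force between any of the fingers, the arm and tile1 above 1 N or contact force between any of the fingers, the arm and tile2 above 1 N or contact force between any of the fingers, the arm and tile3 above 1 N).
It fails at once if a bystander is moved by more than 40 mm (distance of any of beaker_tall, beaker_low, wash_bottle, soil_pot, sample_jar, tin from where it was at the start of the episode above 0.04 m).
Of tile1, tile2, tile3 only 2 to 3 are there at a start; the rules pass over those that are not, and their reading is None.
At some moment in a run one of dish may be knocked a few centimetres aside while the robot is not near it.
It also fails if it takes over 210 s, if anything falls off the work surface, if the arm or the gripper's body presses on something with over 40 N, if the wrist force passes 120 N, or if a joint passes its speed limit or range.

## Working session

There is one attempt and no reset: what is moved stays moved. The work goes in short steps, Python scripts to look and compute and a tool call to move; the robot and the scene stay as the last step left them, time stands still between calls to the robot, and variables do not carry over. Pictures are saved under pics/ and viewed, at most 14 in all, crops included, and the job is handed in when it is done.

Besides the shell and the picture viewer there is one more tool, called after "Emit:" by a JSON object that holds its "api" and its "payload". play_rows: Moves the arm, as the interface text tells. Scaled input: -1 to 1 covers 30 mm each way for a shift and 0.15 rad each way for a turn. Its arguments: {"type":"object","properties":{"commands":{"type":"string"},"grip":{"type":"number"}},"required":["commands"]}

```bash
mkdir -p pics; ls
python3 - <<'E'
from station import r,cams
import cv2,numpy as np
for n in("scene","top"):
    im,d=cams.capture(n); cv2.imwrite(f"pics/{n}0.png",im); np.save(f"{n}_d.npy",d)
    i=cams.camera_info(n); print(n,np.round(i["mtx"],1).tolist(),i["k1"],np.round(i["R"],3).tolist(),np.round(i["t"],3))
print(r.sense())
E
```

```text
pics
scene [[429.4, 0.0, 318.9], [0.0, 429.4, 192.6], [0.0, 0.0, 1.0]] -0.06957561915429225 [[-0.667, 0.745, -0.001], [0.43, 0.384, -0.817], [-0.608, -0.545, -0.577]] [ 0.342 -0.177  1.743]
top [[483.1, 0.0, 317.1], [0.0, 483.1, 211.5], [0.0, 0.0, 1.0]] -0.1333994737580279 [[0.0, -1.0, -0.02], [-0.997, 0.001, -0.081], [0.081, 0.02, -0.997]] [0.019 0.535 1.282]
{'time_s': 0.1, 'joints': array([ 8.01311585e+01,  2.20854071e+01,  3.86954933e-01, -2.61960122e-02,
       -6.84098355e+01, -1.48163319e+01]), 'joint_velocities': array([-0.06979036, -0.04995325,  0.17783905,  0.05764888, -0.09997638,
       -0.0109257 ]), 'effort': array([-1.78113069e-04, -3.91690278e+01,  1.87933570e+01,  4.23185974e+00,
        1.34317719e-02, -7.45284751e-05]), 'tcp_pos': array([0.26077751, 0.5674024 , 0.22157223]), 'ee_rot': array([[ 9.08545865e-01, -4.17784465e-01, -7.42761307e-04],
       [-4.17785119e-01, -9.08544107e-01, -1.78910994e-03],
       [ 7.26309282e-05,  1.93580306e-03, -9.99998124e-01]]), 'wrist_force': array([-0.44783101, -0.46365563,  0.41238398]), 'moment': array([-0.02116786,  0.01437952, -0.04316472]), 'gripper_force': 0.0, 'gripper_width': 0.9949274786209833}
```

View pics/scene0.png

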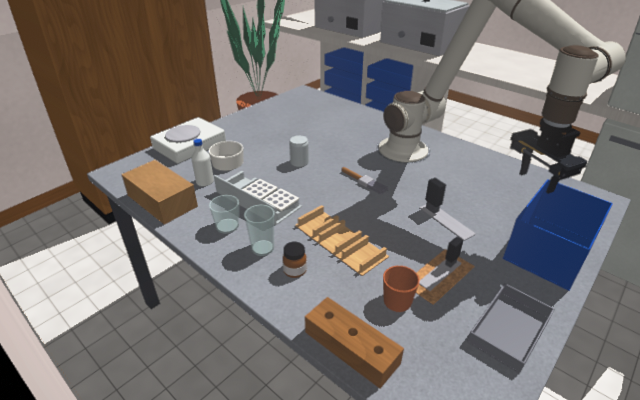

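View pics/top0.png

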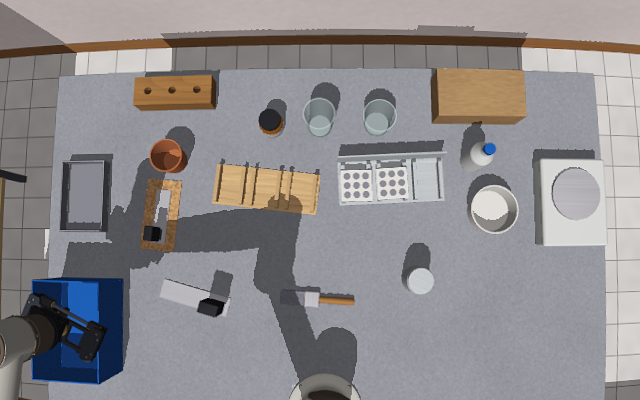

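The scene shows the small lifter on the cork mat (top image about (158,215), handle at (152,234)), the cooling rack at (267,190), the drying rack at (390,180) with two tiles, and the dish at (494,210). A larger decoy lifter is at (195,298).

```bash
cat > h.py <<'E'
from station import r,cams
import cv2,numpy as np
def ray(name,px,info=None):
    i=info or cams.camera_info(name); K=i["mtx"]
    u=cv2.undistortPoints(np.float64(px).reshape(-1,1,2),K,np.array([i["k1"],0,0,0.])).reshape(-1,2)
    d=np.c_[u,np.ones(len(u))]@np.array(i["R"]); c=-np.array(i["R"]).T@np.array(i["t"])
    return c,d
def plane(name,px,z,info=None):
    c,d=ray(name,px,info); return c+d*((z-c[2])/d[:,2])[:,None]
E
python3 - <<'E'
from h import *
im=cv2.imread("pics/top0.png")
cv2.imwrite("pics/c1.png",cv2.resize(im[130:260,210:460],None,fx=3.2,fy=3.2,interpolation=cv2.INTER_CUBIC))
cv2.imwrite("pics/c2.png",cv2.resize(im[170:260,130:190],None,fx=6,fy=6,interpolation=cv2.INTER_CUBIC))
E
```

```text
(no output)
```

View pics/c1.png

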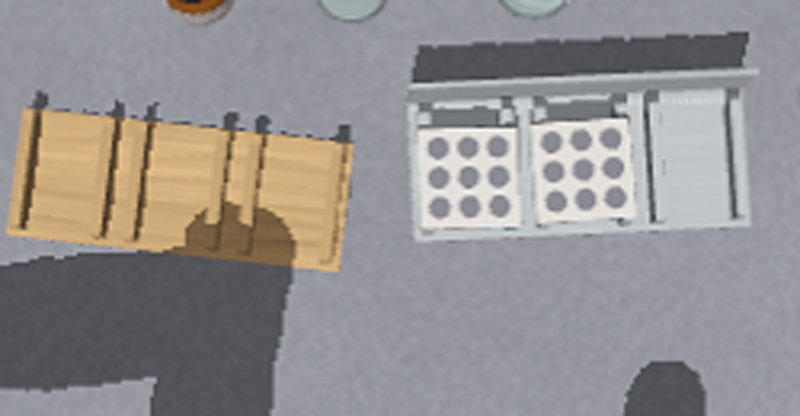

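View pics/c2.png

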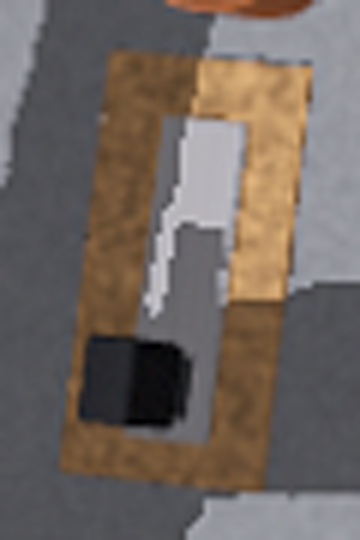

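Run:
```python
from h import *
P=lambda L,s,o,z: plane("top",np.array(L)/s+np.array(o),z)
f=lambda a:np.round(a*1000,1).tolist()
print("cam",ray("top",[[0,0]])[0])
def rect(n,L,s,o,z):
    q=P(L,s,o,z)[:,:2]; e=[np.linalg.norm(q[i]-q[(i+1)%4]) for i in range(4)]
    x=(q[0]+q[1]-q[2]-q[3])/2; y=(q[0]+q[3]-q[1]-q[2])/2
    print(n,f(q.mean(0)),"edges",f(np.array(e)),"yaw",np.degrees(np.arctan2(x[1],x[0])),np.degrees(np.arctan2(-y[0],y[1])))
c1=(3.2,(210,130)); c2=(6,(130,170))
rect("cool z32",[(22,105),(353,143),(340,271),(8,235)],*c1,.032)
rect("cool z4",[(22,105),(353,143),(340,271),(8,235)],*c1,.004)
rect("dry z32",[(413,100),(745,88),(749,226),(414,240)],*c1,.032)
rect("mat",[(110,48),(313,64),(266,490),(60,470)],*c2,.004)
rect("blade",[(163,114),(247,122),(210,443),(126,432)],*c2,.007)
print("handle top",f(P([(107,380)],*c2,.091)))
im=cv2.imread("pics/top0.png"); hsv=cv2.cvtColor(im,cv2.COLOR_BGR2HSV)
print("scene hsv samples",hsv[210,490],hsv[175,342],hsv[192,395])
m=((hsv[...,2]>205)&(hsv[...,1]<40)).astype(np.uint8)
m[:, :330]=0; m[:150]=0;m[240:]=0
m=cv2.morphologyEx(m,cv2.MORPH_OPEN,np.ones((2,2)))
cs,_=cv2.findContours(m,cv2.RETR_EXTERNAL,cv2.CHAIN_APPROX_NONE)
for c in cs:
    if cv2.contourArea(c)<300: continue
    b=cv2.minAreaRect(c); box=cv2.boxPoints(b)
    print(b, f(plane("top",[b[0]],.040)), cv2.contourArea(c))
# dish rim: ellipse fit of dish outline
m2=((hsv[...,2]>165)&(hsv[...,1]<45)).astype(np.uint8); m2[:,:465]=0;m2[:,525:]=0;m2[:180]=0;m2[240:]=0
cs,_=cv2.findContours(m2,cv2.RETR_EXTERNAL,cv2.CHAIN_APPROX_NONE); c=max(cs,key=cv2.contourArea)
e=cv2.fitEllipse(c); print("dish",e,f(plane("top",[e[0]],.06)), f(plane("top",[(e[0][0]-e[1][0]/2,e[0][1]),(e[0][0]+e[1][0]/2,e[0][1])],.06)))
for n,p,z in [("tin",(421,281),.1),("pot",(168,155),.085),("bottle",(480,155),.1),("bigh",(212,308),.1)]: print(n,f(plane("top",[p],z)))
```

```text
cam [ 0.42956967 -0.00700218  1.32137733]
cool z32 [595.5, 156.2] edges [284.5, 108.7, 283.0, 111.9] yaw -5.377469050232389 -6.580174255632243
cool z4 [599.1, 159.8] edges [290.7, 111.0, 289.1, 114.3] yaw -5.377469050232407 -6.580174255632245
dry z32 [616.0, -182.2] edges [282.6, 117.9, 282.7, 118.8] yaw 0.18188021868283494 2.24992812187938
mat [528.2, 455.0] edges [99.0, 198.9, 99.7, 198.9] yaw -5.261223800082041 -4.878698054808252
blade [523.2, 453.9] edges [40.9, 149.8, 40.8, 149.0] yaw -5.360180404547318 -6.227966599951807
handle top [[472.4, 459.0, 91.0]]
scene hsv samples [ 17   8 224] [ 15   9 230] [120  16 144]
((628.0, 213.5), (29.0, 22.0), 90.0) [[526.3, -852.7, 40.0]] 628.5
((490.5, 206.0), (28.0, 35.0), 90.0) [[547.3, -448.7, 40.0]] 751.5
((357.0, 186.0), (30.0, 32.0), 90.0) [[601.3, -88.3, 40.0]] 892.5
((627.0, 182.0), (28.0, 24.0), 90.0) [[615.3, -854.9, 40.0]] 651.0
((392.5999450683594, 183.8000030517578), (30.831995010375977, 30.985387802124023), 85.60128784179688) [[607.2, -183.7, 40.0]] 885.0
((575.0648803710938, 200.4974822998047), (81.43172454833984, 61.16139221191406), 87.7688217163086) [[562.5, -691.6, 40.0]] 4711.0
((626.5, 158.0), (14.0, 25.0), 90.0) [[684.0, -858.4, 40.0]] 336.0
dish ((494.5049133300781, 209.0802001953125), (46.84624481201172, 48.43619918823242), 157.72549438476562) [[537.3, -452.5, 60.0]] [[537.3, -388.8, 60.0], [537.2, -517.1, 60.0]]
tin [[352.2, -244.8, 100.0]]
pot [[680.1, 412.5, 85.0]]
bottle [[674.5, -404.7, 100.0]]
bigh [[282.9, 283.8, 100.0]]
```

Emit:
{"api": "play_rows", "payload": {"commands": "0.88 -0.45 0 0 0 0.283;0.88 -0.45 0 0 0 0.283;0.88 -0.45 0 0 0 0.283;0.88 -0.45 0 0 0 0.283;0.88 -0.45 0 0 0 0.283;0.88 -0.45 0 0 0 0.283;0.88 -0.45 0 0 0 0.283;0.88 -0.45 0 0 0 0.283;0 0 0 0 0 0;0 0 0 0 0 0", "grip": 87}}

```text
time_s: 1.1
tcp_pos: [0.4724, 0.4593, 0.2217]
ee_rot: [[0.996, -0.093, -0.001], [-0.093, -0.996, -0.001], [-0.001, 0.001, -1.0]]
wrist_force: [0.1, 0.5, 0.4]
gripper_width: 0.996
gripper_force: 0.0
```

Run:
```python
from h import *
s=r.sense();print(s["tcp_pos"],s["ee_rot"].round(4).tolist(),s["joints"].round(1))
i=cams.camera_info("wrist");im,d=cams.capture("wrist");cv2.imwrite("pics/w1.png",im)
R=np.array(i["R"]);print("cam",-R.T@i["t"],R.round(3).tolist(),i["mtx"][0][0],i["k1"])
np.save("w1d.npy",d); np.save("w1i.npy",i,allow_pickle=True)
```

```text
[0.47237817 0.45927587 0.22170083] [[0.9957, -0.0928, -0.0011], [-0.0928, -0.9957, -0.001], [-0.001, 0.0011, -1.0]] [ 58.2  25.4   5.7  -0.  -70.3  26.5]
cam [0.55297479 0.45186519 0.38430008] [[-0.093, -0.996, 0.001], [-0.952, 0.09, 0.294], [-0.292, 0.026, -0.956]] 357.94356971924105 -0.059849460600689866
```

View pics/w1.png

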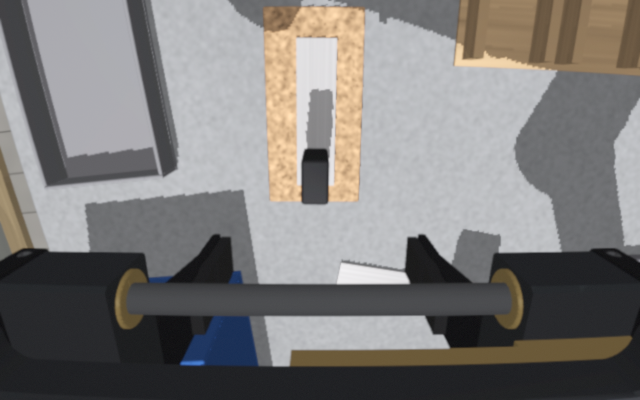

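The wrist view shows the blade tip edge at (297..337,38), the handle at (315,175), and the mat spanning columns 265–365. The handle sits midway between the fingers.

Run:
```python
from h import *
print((1000*plane("wrist",[(297,38),(337,38)],.007)).round(1).tolist(), (1000*plane("wrist",[(265,8),(364,8),(358,200),(271,200)],.004)).round(1).tolist(),(1000*plane("wrist",[(302,203),(328,203)],.091)).round(1).tolist())
```

```text
[[599.6, 469.0, 7.0], [595.9, 429.8, 7.0]] [[630.4, 497.2, 4.0], [621.5, 401.3, 4.0], [426.1, 419.5, 4.0], [435.0, 516.3, 4.0]] [[456.7, 475.4, 91.0], [454.6, 453.0, 91.0]]
```

Emit:
{"api": "play_rows", "payload": {"commands": "0.02 0.02 -0.98 0 0 0;0.02 0.02 -0.98 0 0 0;0 0 -0.98 0 0 0;0 0 -0.98 0 0 0;0 0 -0.98 0 0 0;0 0 -0.98 0 0 0;0 0 0 0 0 0;0 0 0 0 0 0"}}

```text
time_s: 1.95
tcp_pos: [0.4729, 0.4618, 0.0465]
ee_rot: [[0.996, -0.089, 0.0], [-0.089, -0.996, -0.001], [0.0, 0.001, -1.0]]
wrist_force: [0.3, 0.4, 0.6]
gripper_width: 1.003
gripper_force: 0.0
```

Emit:
{"api": "play_rows", "payload": {"commands": "0 0 0 0 0 0;0 0 0 0 0 0;0 0 0 0 0 0;0 0 0 0 0 0;0 0 0 0 0 0;0 0 0 0 0 0;0 0 0 0 0 0;0 0 0 0 0 0;0 0 0 0 0 0;0 0 0 0 0 0", "grip": 0}}

```text
time_s: 2.95
tcp_pos: [0.4733, 0.4612, 0.046]
ee_rot: [[0.996, -0.091, -0.0], [-0.091, -0.996, 0.0], [-0.0, -0.0, -1.0]]
wrist_force: [0.3, 1.3, 0.7]
gripper_width: 0.272
gripper_force: 30.0
```

Emit:
{"api": "play_rows", "payload": {"commands": "0 0 1 0 0 0;0 0 1 0 0 0;0 0 1 0 0 0;0 0 1 0 0 0;0 0 1 0 0 0;0 0 1 0 0 0;-0.1 -1 0.2 0 0 0;-0.1 -1 0.2 0 0 0;-0.1 -1 0.2 0 0 0;-0.1 -1 0.2 0 0 0;-0.1 -1 0.2 0 0 0;-0.1 -1 0 0 0 0;-0.1 -1 0 0 0 0;-0.1 -1 0 0 0 0;-0.1 -1 0 0 0 0;-0.1 -1 0 0 0 0;0 0 0 0 0 0;0 0 0 0 0 0"}}

```text
time_s: 4.75
tcp_pos: [0.443, 0.1605, 0.2559]
ee_rot: [[0.996, -0.092, -0.0], [-0.092, -0.996, 0.0], [-0.0, -0.0, -1.0]]
wrist_force: [0.1, 0.2, -2.2]
gripper_width: 0.276
gripper_force: 30.0
```

Run:
```python
from h import *
i=cams.camera_info("wrist");im,d=cams.capture("wrist");cv2.imwrite("pics/w2.png",im)
np.save("w2d.npy",d); np.save("w2i.npy",i,allow_pickle=True); print(r.sense()["tcp_pos"])
```

```text
[0.44326931 0.16117938 0.25594543]
```

View pics/w2.png

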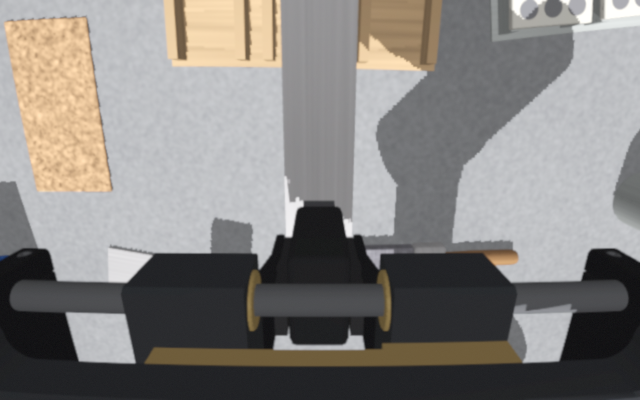

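The wrist view shows the blade held straight along the tool, and only the near edge of the cooling rack, corners (170,65) and (435,69). I'll back off and rise for a fuller view.

Emit:
{"api": "play_rows", "payload": {"commands": "-0.8 -0.2 1 0 0 0;-0.8 -0.2 1 0 0 0;-0.8 -0.2 1 0 0 0;0 0 0 0 0 0;0 0 0 0 0 0"}}

```text
time_s: 5.3
tcp_pos: [0.3711, 0.1441, 0.3464]
ee_rot: [[0.996, -0.089, 0.001], [-0.089, -0.996, 0.002], [0.001, -0.002, -1.0]]
wrist_force: [-0.1, -0.2, -3.5]
gripper_width: 0.275
gripper_force: 30.0
```

Run:
```python
from h import *
i=cams.camera_info("wrist");im,d=cams.capture("wrist");cv2.imwrite("pics/w3.png",im[:200])
np.save("w3i.npy",i,allow_pickle=True); print(r.sense()["tcp_pos"])
cv2.imwrite("pics/w3c.png",cv2.resize(im[:160,140:540],None,fx=2,fy=2,interpolation=cv2.INTER_CUBIC))
```

```text
[0.37108359 0.14375739 0.3452247 ]
```

View pics/w3c.png

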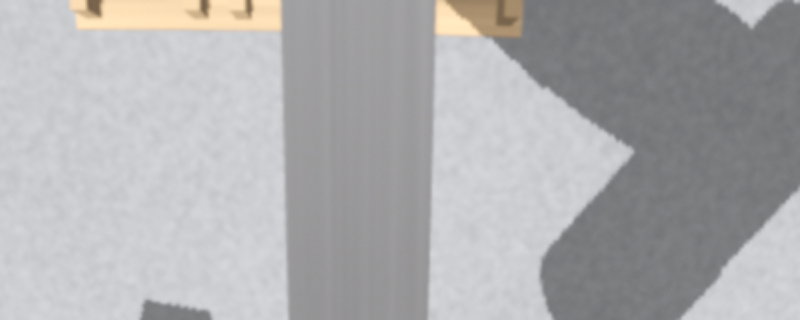

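The crop shows the near edge of the rack, from (179,14) to (401,18) in full-image pixels.

Run:
```python
from h import *
f=lambda a:(1000*a).round(1).tolist()
for n,p in (("w2i",[(170,66),(437,69.5)]),("w3i",[(179,14.5),(401,18.5)])):
    i=np.load(n+".npy",allow_pickle=True).item(); q=plane("wrist",p,0.0,i); print(n,f(q),"mid",f(q.mean(0)),np.linalg.norm(q[0]-q[1]),np.degrees(np.arctan2(q[0,0]-q[1,0],q[0,1]-q[1,1])))
# top camera: base corners at z=0/4 and rails near/far
P=lambda L,z: plane("top",np.array(L)/3.2+np.array((210,130)),z)
print("top near edge z0",f(P([(8,235),(340,271)],0.0)),f(P([(22,105),(353,143)],.004)))
g=cv2.cvtColor(cv2.imread("pics/top0.png"),cv2.COLOR_BGR2GRAY)
for row in (175,180,185): print(row,g[row,212:325].tolist())
```

```text
w2i [[561.6, 316.7, 0.0], [529.6, 19.4, 0.0]] mid [545.6, 168.0, 0.0] 0.2990156655503451 6.1456296364471035
w3i [[560.9, 312.4, 0.0], [528.2, 21.8, 0.0]] mid [544.5, 167.1, 0.0] 0.2923586834599973 6.414432832697114
top near edge z0 [[559.1, 309.7, 0.0], [527.5, 21.4, 0.0]] [[672.6, 298.8, 4.0], [637.7, 10.2, 4.0]]
175 [148, 151, 150, 161, 168, 170, 174, 109, 62, 73, 176, 181, 180, 181, 182, 182, 182, 182, 182, 181, 181, 181, 181, 181, 182, 182, 182, 182, 183, 171, 168, 170, 170, 55, 95, 188, 182, 180, 181, 177, 167, 170, 164, 85, 69, 132, 188, 184, 184, 185, 186, 187, 188, 188, 189, 190, 190, 191, 191, 191, 191, 189, 189, 187, 184, 176, 166, 169, 153, 82, 132, 184, 181, 180, 181, 176, 166, 168, 163, 126, 78, 145, 188, 184, 183, 183, 182, 181, 181, 179, 179, 180, 179, 179, 179, 179, 179, 178, 178, 178, 177, 178, 178, 181, 173, 137, 145, 178, 157, 150, 150, 147, 149]
180 [151, 150, 153, 167, 171, 174, 124, 71, 70, 93, 175, 179, 177, 177, 178, 180, 179, 181, 182, 180, 181, 182, 183, 185, 184, 185, 186, 186, 181, 168, 170, 169, 89, 63, 117, 189, 182, 181, 180, 168, 170, 168, 139, 61, 120
[... 203 characters left out ...]
5, 174, 176, 176, 178, 179, 179, 181, 183, 184, 185, 186, 185, 184, 185, 182, 173, 168, 170, 151, 97, 150, 180, 156, 153, 153, 153, 153]
185 [153, 151, 169, 172, 174, 158, 93, 60, 82, 174, 178, 176, 176, 176, 177, 176, 176, 176, 176, 176, 176, 176, 177, 177, 177, 178, 180, 179, 169, 170, 171, 146, 59, 103, 186, 181, 180, 176, 170, 170, 173, 164, 56, 112, 177, 172, 174, 176, 178, 182, 182, 181, 175, 177, 179, 181, 183, 184, 182, 177, 180, 181, 184, 184, 176, 170, 172, 156, 88, 143, 190, 188, 187, 185, 178, 168, 171, 164, 127, 139, 188, 185, 183, 183, 181, 182, 182, 181, 181, 182, 181, 181, 180, 180, 181, 181, 180, 179, 180, 179, 175, 168, 170, 163, 126, 131, 167, 148, 150, 153, 150, 147, 148]
```

Run:
```python
from h import *
f=lambda a:(1000*a).round(1).tolist()
q=plane("top",[(228.5,185),(264.4,185),(300.7,185)],.032); print(f(q))
t=np.radians(-6.4); C=np.array([.5985,.160]); ex=np.array([np.cos(t),np.sin(t)]); ey=np.array([-ex[1],ex[0]])
for a in q: print("in rack frame if C:",f(np.array([(a[:2]-C)@ex,(a[:2]-C)@ey])))
# drying rack rails & tile colours
g=cv2.cvtColor(cv2.imread("pics/top0.png"),cv2.COLOR_BGR2GRAY)
for row in (160,170,196,202,204): print(row,g[row,335:450].tolist())
```

```text
[[606.2, 259.0, 32.0], [605.7, 160.9, 32.0], [605.4, 62.7, 32.0]]
in rack frame if C: [-3.4, 99.2]
in rack frame if C: [7.1, 1.7]
in rack frame if C: [17.7, -95.9]
160 [153, 148, 138, 140, 141, 141, 139, 140, 140, 140, 139, 138, 138, 138, 137, 138, 137, 137, 137, 137, 137, 136, 136, 136, 136, 137, 137, 136, 136, 136, 137, 111, 83, 89, 86, 133, 155, 163, 169, 169, 170, 135, 98, 107, 109, 157, 172, 169, 188, 196, 195, 194, 195, 198, 199, 199, 199, 199, 201, 200, 201, 201, 200, 197, 201, 148, 114, 111, 113, 112, 107, 198, 196, 194, 196, 201, 107, 113, 114, 112, 122, 201, 197, 196, 196, 197, 197, 197, 197, 196, 196, 196, 200, 201, 198, 201, 200, 201, 200, 201, 204, 170, 111, 122, 136, 139, 177, 163, 151, 154, 150, 147, 147, 152, 154]
170 [152, 151, 163, 189, 192, 166, 170, 185, 181, 184, 188, 195, 201, 217, 233, 233, 233, 232, 234, 236, 237, 238, 236, 234, 234, 235, 234, 234, 234, 234, 234, 232, 229, 230, 230, 233, 186, 164, 198, 196, 202, 218, 226, 225, 226, 227, 229, 229, 228, 226, 224, 223, 224, 226, 206, 194, 182, 174, 218, 226, 224, 223, 226, 204, 169, 154, 153, 175, 208, 223, 225, 
[... 1256 characters left out ...]
 153, 152, 153, 154, 155, 153, 153, 156, 156, 154, 152, 154, 156, 154, 154, 152, 152, 154, 154, 153, 151, 152, 154, 153]
204 [149, 150, 148, 140, 166, 202, 201, 201, 202, 203, 201, 201, 201, 201, 201, 201, 200, 199, 200, 199, 194, 184, 184, 186, 187, 181, 172, 173, 173, 175, 175, 169, 152, 142, 154, 166, 149, 126, 140, 151, 150, 150, 149, 147, 144, 143, 145, 146, 145, 147, 152, 153, 152, 153, 155, 153, 151, 148, 148, 151, 151, 149, 151, 155, 160, 160, 156, 156, 156, 159, 158, 158, 156, 154, 154, 156, 156, 157, 157, 159, 155, 152, 152, 155, 156, 155, 156, 155, 152, 148, 150, 151, 152, 150, 153, 158, 157, 157, 159, 159, 156, 153, 152, 154, 154, 153, 152, 152, 153, 154, 152, 150, 154, 153, 151]
```

Emit:
{"api": "play_rows", "payload": {"commands": "0.157 -0.993 -0.175 0 0 0.03;0.157 -0.993 -0.175 0 0 0.03;0.157 -0.993 -0.175 0 0 0.03;0.157 -0.993 -0.175 0 0 0.03;0.157 -0.993 -0.175 0 0 0.03;0.157 -0.993 -0.175 0 0 0.03;0.157 -0.993 -0.175 0 0 0.03;0.157 -0.993 -0.175 0 0 0.03;0.157 -0.993 -0.175 0 0 0.03;0.157 -0.993 -0.175 0 0 0.03;0.157 -0.993 -0.175 0 0 0.03;0.157 -0.993 -0.175 0 0 0.03;0.157 -0.993 -0.175 0 0 0.03;0.157 -0.993 -0.175 0 0 0.03;0.157 -0.993 -0.175 0 0 0.03;0.157 -0.993 -0.175 0 0 0.03;0.157 -0.993 -0.175 0 0 0.03;0.157 -0.993 -0.175 0 0 0.03;0.157 -0.993 -0.175 0 0 0.03;0.157 -0.993 -0.175 0 0 0.03"}}

```text
time_s: 7.35
tcp_pos: [0.4655, -0.454, 0.2372]
ee_rot: [[1.0, -0.001, -0.005], [-0.001, -1.0, 0.003], [-0.005, -0.003, -1.0]]
wrist_force: [0.1, -0.0, -1.4]
gripper_width: 0.274
gripper_force: 30.0
```

Run:
```python
from h import *
im,d=cams.capture("top"); i=cams.camera_info("wrist"); w,_=cams.capture("wrist")
cv2.imwrite("pics/t2.png",im); np.save("w4i.npy",i,allow_pickle=True)
cv2.imwrite("pics/m1.png",np.hstack([cv2.resize(im[140:260,320:540],(550,300)),np.zeros((300,1,3),np.uint8)])); cv2.imwrite("pics/w4.png",w)
cv2.imwrite("pics/m1.png",np.vstack([cv2.resize(im[140:260,320:540],(550,300)),cv2.resize(w[:220],(550,189))]))
print(r.sense()["tcp_pos"],r.sense()["ee_rot"][:,0])
```

```text
[ 0.46505262 -0.45539468  0.23531216] [ 0.99996633 -0.00474632 -0.00669341]
```

View pics/m1.png

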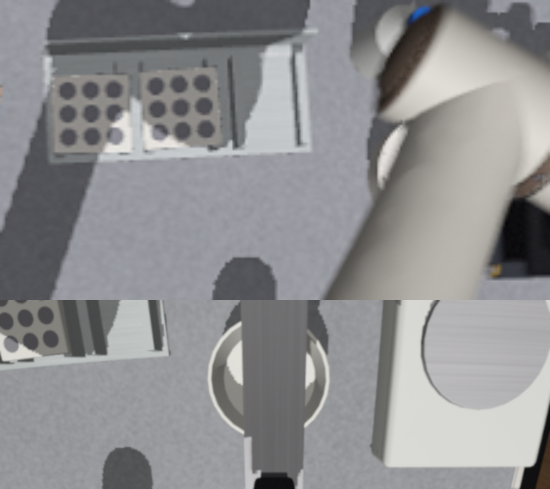

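The top view shows both tiles unmoved. The wrist view shows the dish rim spanning u 242–383 around v≈90, under the blade.

Run:
```python
from h import *
i=np.load("w4i.npy",allow_pickle=True).item()
print((1000*plane("wrist",[(242,90),(383,90),(312.5,90)],.06,i)).round(1).tolist())
s=r.sense();print(s["tcp_pos"],s["wrist_force"])
```

```text
[[542.4, -388.1, 60.0], [541.8, -516.6, 60.0], [541.9, -452.4, 60.0]]
[ 0.46505262 -0.45539468  0.23531216] [-0.86463153  0.49277853 -2.42788865]
```

Emit:
{"api": "play_rows", "payload": {"commands": "0 0.03 0 0 0.815 0;0 0.03 0 0 0.815 0;0 0.03 0 0 0.815 0;0 0 0 0 0.815 0;0 0 -0.91 0 0 0;0 0 -0.91 0 0 0;0 0 -0.91 0 0 0;0 0 -0.91 0 0 0;0 0 0 0 0 0;0 0 0 0 0 0;0 0 0 0 0 0;0 0 0 0 0 0"}}

```text
time_s: 8.65
tcp_pos: [0.4664, -0.4505, 0.1336]
ee_rot: [[0.884, -0.001, -0.467], [-0.002, -1.0, -0.002], [-0.467, 0.002, -0.884]]
wrist_force: [0.5, -0.6, -2.9]
gripper_width: 0.272
gripper_force: 30.0
```

Run:
```python
from h import *
im,d=cams.capture("scene"); w,_=cams.capture("wrist")
cv2.imwrite("pics/m2.png",np.vstack([cv2.resize(im[110:230,120:320],(600,360)),cv2.resize(w[:220],(600,206))]))
s=r.sense();R=s["ee_rot"];print(s["tcp_pos"],s["wrist_force"],"tip est",s["tcp_pos"]+R[:,0]*.125+R[:,2]*.0405)
```

```text
[ 0.46606984 -0.45027279  0.13328141] [ 0.11399936 -0.39701328 -1.69576522] tip est [ 0.55761564 -0.45052786  0.03902352]
```

View pics/m2.png

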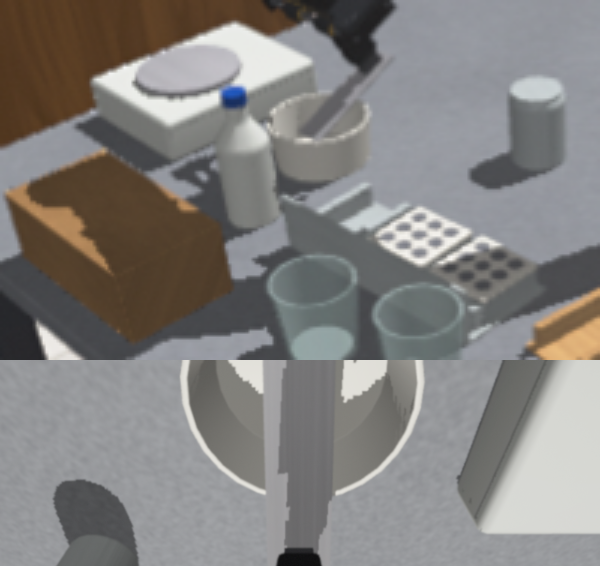

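Emit:
{"api": "play_rows", "payload": {"commands": "0 0 1 0 0 0;0 0 1 0 0 0;0 0 1 0 0 0;0 0 1 0 0 0;0 0 0 0 -0.815 0;0 0 0 0 -0.815 0;0 0 0 0 -0.815 0;0 0 0 0 -0.815 0;-0.152 0.963 0 0 0 0.028;-0.152 0.963 0 0 0 0.028;-0.152 0.963 0 0 0 0.028;-0.152 0.963 0 0 0 0.028;-0.152 0.963 0 0 0 0.028;-0.152 0.963 0 0 0 0.028;-0.152 0.963 0 0 0 0.028;-0.152 0.963 0 0 0 0.028;-0.152 0.963 0 0 0 0.028;0 0 0 0 0 0;0 0 0 0 0 0"}}

```text
time_s: 10.65
tcp_pos: [0.4243, -0.1896, 0.253]
ee_rot: [[0.999, 0.038, 0.002], [0.038, -0.999, -0.0], [0.001, 0.001, -1.0]]
wrist_force: [0.2, -0.5, -2.3]
gripper_width: 0.274
gripper_force: 30.0
```

Run:
```python
from h import *
s=r.sense();print(s["tcp_pos"],s["ee_rot"].round(4).tolist())
i=cams.camera_info("wrist"); w,_=cams.capture("wrist"); np.save("w5i.npy",i,allow_pickle=True); cv2.imwrite("pics/w5.png",w[:260])
```

```text
[ 0.42430606 -0.18963932  0.25300018] [[0.9993, 0.0381, 0.0015], [0.0381, -0.9993, -0.0005], [0.0015, 0.0005, -1.0]]
```

View pics/w5.png

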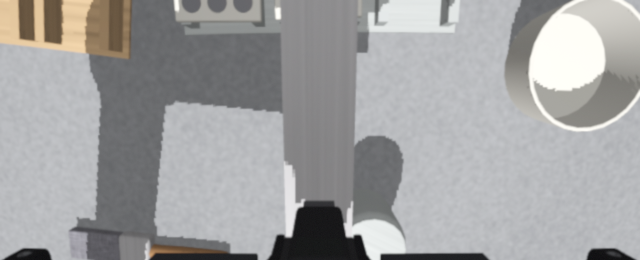

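Wrist view: near edge of the drying rack from (186,34) to (456,32), tile A at (218,10), tin at (380,240) just right of the handle.

Run:
```python
from h import *
i=np.load("w5i.npy",allow_pickle=True).item()
q=plane("wrist",[(186,34),(456,32)],.0,i)*1000; print(q.round(1).tolist(),q.mean(0).round(1),np.degrees(np.arctan2(q[0,0]-q[1,0],q[0,1]-q[1,1])))
print((1000*plane("wrist",[(380,240)],.1,i)).round(1))
print((1000*plane("wrist",[(265,20)],.04,i)).round(1),"tile A near right corner")
```

```text
[[555.7, -40.5, 0.0], [569.0, -334.0, 0.0]] [ 562.4 -187.3    0. ] -2.5903883850879823
[[ 365.6 -251.1  100. ]]
[[ 565.5 -132.5   40. ]] tile A near right corner
```

Emit:
{"api": "play_rows", "payload": {"commands": "0.1 -0.08 -0.929 0 0 0.03;0 0 -0.929 0 0 0;0 0 -0.929 0 0 0;0 0 -0.929 0 0 0;0 0 -0.929 0 0 0;0 0 -0.929 0 0 0;0 0 -0.929 0 0 0;0 0 0 0 0 0;0 0 0 0 0 0;0 0 0 0 0 0"}}

```text
time_s: 11.7
tcp_pos: [0.429, -0.193, 0.0583]
ee_rot: [[0.999, 0.041, 0.003], [0.041, -0.999, -0.001], [0.003, 0.001, -1.0]]
wrist_force: [0.0, -0.3, -1.6]
gripper_width: 0.272
gripper_force: 30.0
```

Run:
```python
from h import *
s=r.sense();print(s["tcp_pos"],s["ee_rot"].round(4).tolist(),s["wrist_force"])
im,_=cams.capture("scene"); w,_=cams.capture("wrist"); t,_=cams.capture("top")
cv2.imwrite("pics/m3.png",np.vstack([cv2.resize(im[130:230,190:370],(720,400),interpolation=cv2.INTER_CUBIC),cv2.resize(w[:178],(720,200))]))
```

```text
[ 0.4290136  -0.19300935  0.05834196] [[0.9992, 0.041, 0.0032], [0.041, -0.9992, -0.0007], [0.0032, 0.0009, -1.0]] [ 0.04353612 -0.27263318 -1.64538039]
```

View pics/m3.png

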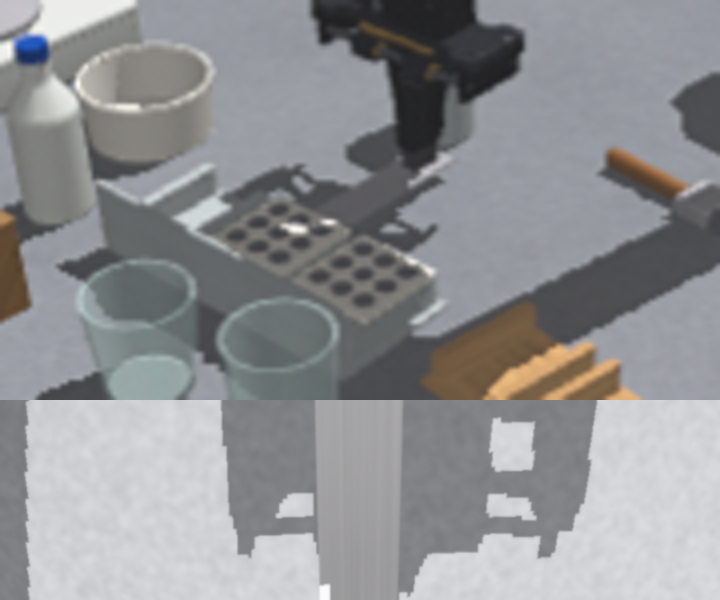

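The scene view shows the blade lined up with the middle-lane tile, tip near the lane's mouth.

Emit:
{"api": "play_rows", "payload": {"commands": "0.69 0.03 0 0 0 0;0.69 0.03 0 0 0 0;0.69 0.03 0 0 0 0;0.69 0.03 0 0 0 0;0.69 0.03 0 0 0 0;0 0 0 0 0 0;0 0 0 0 0 0"}}

```text
time_s: 12.55
tcp_pos: [0.531, -0.1877, 0.0572]
ee_rot: [[0.999, 0.041, 0.0], [0.041, -0.999, 0.0], [0.0, -0.0, -1.0]]
wrist_force: [0.2, -0.1, -2.6]
gripper_width: 0.273
gripper_force: 30.0
```

Emit:
{"api": "play_rows", "payload": {"commands": "0 0 0.2 0 0 0;0 0 0.2 0 0 0;0 0 0.2 0 0 0;0 0 0.2 0 0 0;0 0 0.3 0 0 0;0 0 0.3 0 0 0;0 0 0.4 0 0 0;0 0 0.4 0 0 0;0 0 0.4 0 0 0;0 0 0.3 0 0 0;0 0 0.2 0 0 0;0 0 0 0 0 0;0 0 0 0 0 0"}}

```text
time_s: 13.85
tcp_pos: [0.5307, -0.1878, 0.1496]
ee_rot: [[0.999, 0.041, -0.001], [0.041, -0.999, 0.0], [-0.001, -0.0, -1.0]]
wrist_force: [0.5, 0.6, -2.8]
gripper_width: 0.277
gripper_force: 30.0
```

Run:
```python
from h import *
s=r.sense();print(s["tcp_pos"],s["ee_rot"].round(4).tolist(),s["wrist_force"],s["moment"])
im,_=cams.capture("scene"); i=cams.camera_info("wrist"); w,_=cams.capture("wrist"); np.save("w6i.npy",i,allow_pickle=True)
cv2.imwrite("pics/m4.png",np.vstack([cv2.resize(im[130:230,190:370],(640,356),interpolation=cv2.INTER_CUBIC),w[:240]]))
```

```text
[ 0.53068866 -0.18776973  0.14955008] [[0.9992, 0.041, -0.0007], [0.041, -0.9992, 0.0003], [-0.0007, -0.0004, -1.0]] [ 0.47675206  0.58833022 -2.83933727] [-0.03237666  0.10830649  0.01611586]
```

View pics/m4.png

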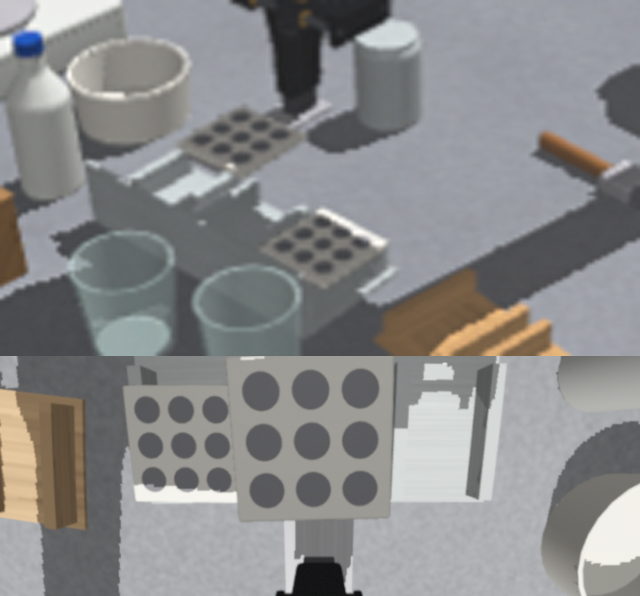

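Tile B sits level on the blade, with its centre dot at wrist px (313,85). Tile A's centre dot is at (180,90).

Run:
```python
from h import *
i=np.load("w6i.npy",allow_pickle=True).item()
B=plane("wrist",[(313,85),(240,165),(390,160)],.1186,i)*1000
A=plane("wrist",[(180,90),(147.5,92),(213,87)],.040,i)*1000
print(B.round(1).tolist(),A.round(1).tolist())
```

```text
[[611.5, -181.6, 118.6], [567.6, -142.9, 118.6], [573.7, -225.4, 118.6]] [[604.8, -82.3, 40.0], [602.7, -57.6, 40.0], [607.6, -107.1, 40.0]]
```

Emit:
{"api": "play_rows", "payload": {"commands": "0 0.1 0 0 0 -0.04;0 0.2 0 0 0 -0.04;-0.02 0.3 0 0 0 -0.04;-0.02 0.4 0 0 0 -0.04;-0.02 0.5 0 0 0 -0.04;-0.02 0.5 0 0 0 -0.04;-0.02 0.5 0 0 0 -0.04;-0.02 0.5 0 0 0 -0.04;-0.02 0.5 0 0 0 -0.04;-0.02 0.5 0 0 0 -0.04;-0.02 0.5 0 0 0 -0.04;-0.02 0.5 0 0 0 -0.04;-0.02 0.5 0 0 0 -0.04;-0.02 0.5 0 0 0 -0.04;-0.02 0.5 0 0 0 -0.04;-0.02 0.5 0 0 0 -0.04;-0.02 0.5 0 0 0 -0.04;-0.02 0.5 0 0 0 -0.04;-0.02 0.5 0 0 0 -0.04;-0.02 0.5 0 0 0 -0.04"}}

```text
time_s: 15.95
tcp_pos: [0.5197, 0.0836, 0.15]
ee_rot: [[0.997, -0.079, 0.0], [-0.079, -0.997, 0.0], [0.0, -0.0, -1.0]]
wrist_force: [0.2, -0.4, -4.1]
gripper_width: 0.274
gripper_force: 30.0
```

Emit:
{"api": "play_rows", "payload": {"commands": "-0.02 0.5 0 0 0 -0.04;-0.02 0.5 0 0 0 -0.04;-0.02 0.5 0 0 0 -0.04;-0.02 0.45 0 0 0 -0.04;0 0.4 0 0 0 -0.04;0 0.3 0 0 0 -0.02;0 0.15 0 0 0 0;0 0.05 0 0 0 0;0 0 0 0 0 0;0 0 0 0 0 0"}}

```text
time_s: 16.95
tcp_pos: [0.5178, 0.1672, 0.1498]
ee_rot: [[0.994, -0.112, -0.0], [-0.112, -0.994, -0.0], [-0.0, 0.0, -1.0]]
wrist_force: [-0.5, 0.1, -3.4]
gripper_width: 0.271
gripper_force: 30.0
```

Run:
```python
from h import *
s=r.sense();print(s["tcp_pos"],s["ee_rot"].round(4).tolist())
i=cams.camera_info("wrist"); w,_=cams.capture("wrist"); np.save("w7i.npy",i,allow_pickle=True); cv2.imwrite("pics/w7.png",w)
# detect dots (dark blobs on tile)
g=cv2.cvtColor(w,cv2.COLOR_BGR2GRAY)
p=cv2.SimpleBlobDetector_Params(); p.filterByArea=True;p.minArea=300;p.maxArea=3000;p.filterByCircularity=True;p.minCircularity=.7;p.filterByConvexity=False
k=[q.pt for q in cv2.SimpleBlobDetector_create(p).detect(g) if q.pt[1]<230]; 
Z=s["tcp_pos"][2]-.031; q=plane("wrist",k,Z,i)*1000; print(len(k),q.mean(0).round(1)); print(q.round(0)[:,:2].tolist())
cv2.imwrite("pics/w7.png",w[:230])
```

```text
[0.51776026 0.16715908 0.14979952] [[0.9937, -0.1122, -0.0003], [-0.1122, -0.9937, -0.0002], [-0.0003, 0.0003, -1.0]]
11 [598.1 133.  118.8]
[[576.0, 189.0], [574.0, 164.0], [572.0, 139.0], [601.0, 186.0], [599.0, 162.0], [597.0, 137.0], [626.0, 184.0], [624.0, 159.0], [622.0, 134.0], [602.0, 5.0], [586.0, 5.0]]
```

View pics/w7.png

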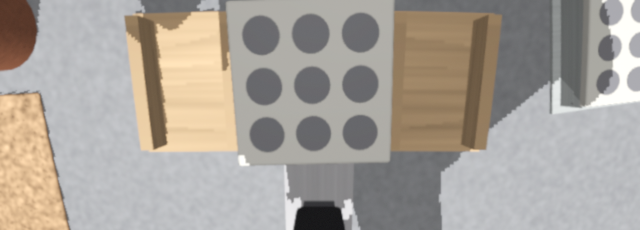

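Tile B is centred over the middle lane, centre dot at (312,85). The rack's corners are near (143,151)/(485,150) and far (127,14)/(501,13).

Run:
```python
from h import *
i=np.load("w7i.npy",allow_pickle=True).item()
for z in (0,.032):
  q=plane("wrist",[(143,151),(485,150),(127,14),(501,13)],z,i)*1000; print(z,q.round(0)[:,:2].tolist(),q[:2].mean(0).round(1),q[2:].mean(0).round(1))
```

```text
0 [[561.0, 320.0], [528.0, 17.0], [674.0, 307.0], [640.0, 4.0]] [544.6 168.3   0. ] [656.9 155.2   0. ]
0.032 [[565.0, 303.0], [535.0, 31.0], [666.0, 291.0], [636.0, 20.0]] [550.1 167.2  32. ] [650.8 155.5  32. ]
```

Emit:
{"api": "play_rows", "payload": {"commands": "0 0 -0.2 0 0 0;0 0 -0.4 0 0 0;0 0 -0.4 0 0 0;0 0 -0.4 0 0 0;0 0 -0.4 0 0 0;0 0 -0.35 0 0 0;0 0 -0.25 0 0 0;0 0 -0.15 0 0 0;0 0 -0.12 0 0 0;0 0 -0.12 0 0 0;0 0 -0.12 0 0 0;0 0 -0.12 0 0 0;0 0 -0.07 0 0 0;0 0 0 0 0 0;0 0 0 0 0 0"}}

```text
time_s: 18.5
tcp_pos: [0.5179, 0.1676, 0.0569]
ee_rot: [[0.994, -0.112, 0.0], [-0.112, -0.994, 0.0], [0.0, -0.0, -1.0]]
wrist_force: [-0.0, 0.5, -1.5]
gripper_width: 0.274
gripper_force: 30.0
```

Emit:
{"api": "play_rows", "payload": {"commands": "-0.3 0.033 0 0 0 0;-0.7 0.078 0 0 0 0;-0.7 0.078 0 0 0 0;-0.7 0.078 0 0 0 0;-0.7 0.078 0 0 0 0;-0.7 0.078 0 0 0 0;-0.3 0.033 0 0 0 0;0 0 1 0 0 0;0 0 1 0 0 0;0 0 1 0 0 0;0 0 1 0 0 0;0 0 1 0 0 0;0 0 1 0 0 0;0 0 0 0 0 0"}}

```text
time_s: 19.9
tcp_pos: [0.3971, 0.1829, 0.2414]
ee_rot: [[0.994, -0.111, 0.009], [-0.111, -0.994, 0.007], [0.008, -0.007, -1.0]]
wrist_force: [-0.7, 0.8, -2.3]
gripper_width: 0.272
gripper_force: 30.0
```

```bash
cat > dots.py <<'E'
from h import *
# centres of all 3x3 dot grids seen by the top camera, on the plane z=.04
def tiles():
    im,_=cams.capture("top"); g=cv2.cvtColor(cv2.resize(im,None,fx=4,fy=4,interpolation=cv2.INTER_CUBIC),cv2.COLOR_BGR2GRAY)
    p=cv2.SimpleBlobDetector_Params(); p.filterByArea=True;p.minArea=150;p.maxArea=1200;p.filterByCircularity=True;p.minCircularity=.75;p.filterByConvexity=False;p.minThreshold=60;p.maxThreshold=230
    k=np.array([q.pt for q in cv2.SimpleBlobDetector_create(p).detect(g)])
    k=(k+.5)/4-.5
    return im,plane("top",k,.04)[:,:2]*1000
E
python3 - <<'E'
from dots import *
s=r.sense();print(s["tcp_pos"],s["ee_rot"][:,0])
im,q=tiles()
for c in ((600,161),(604,-85)):
    m=q[np.linalg.norm(q-np.array(c),axis=1)<48]; print(c,len(m),m.mean(0) if len(m) else "")
E
```

```text
[0.39711573 0.1829141  0.24143404] [ 0.99379672 -0.11093412  0.00785506]
(600, 161) 9 [597.98522223 161.12299404]
(604, -85) 9 [604.26194    -85.73443857]
```

Emit:
{"api": "play_rows", "payload": {"commands": "0.08 -0.92 0 0 0 0.102;0.08 -0.92 0 0 0 0.102;0.08 -0.92 0 0 0 0.102;0.08 -0.92 0 0 0 0.102;0.08 -0.92 0 0 0 0.102;0.08 -0.92 0 0 0 0.102;0.08 -0.92 0 0 0 0.102;0.08 -0.92 0 0 0 0.102;0.08 -0.92 0 0 0 0.102;0.08 -0.92 0 0 0 0.102;0 0 -0.5 0 0 0;0 0 -0.93 0 0 0;0 0 -0.93 0 0 0;0 0 -0.93 0 0 0;0 0 -0.93 0 0 0;0 0 -0.93 0 0 0;0 0 -0.9 0 0 0;0 0 0 0 0 0;0 0 0 0 0 0;0 0 0 0 0 0"}}

```text
time_s: 21.95
tcp_pos: [0.4197, -0.0947, 0.0563]
ee_rot: [[0.999, 0.041, 0.002], [0.041, -0.999, 0.0], [0.002, 0.0, -1.0]]
wrist_force: [-0.2, -0.1, -2.0]
gripper_width: 0.275
gripper_force: 30.0
```

Emit:
{"api": "play_rows", "payload": {"commands": "0.7 0.05 0 0 0 0;0.71 0.04 0 0 0 0;0.71 0.03 0 0 0 0;0.71 0.03 0 0 0 0;0.71 0.03 0 0 0 0;0 0 0 0 0 0;0 0 0 0 0 0"}}

```text
time_s: 22.65
tcp_pos: [0.5254, -0.0892, 0.0563]
ee_rot: [[0.999, 0.041, 0.001], [0.041, -0.999, 0.0], [0.001, -0.0, -1.0]]
wrist_force: [-1.4, 0.2, -3.2]
gripper_width: 0.273
gripper_force: 30.0
```

Emit:
{"api": "play_rows", "payload": {"commands": "0 0 0.2 0 0 0;0 0 0.2 0 0 0;0 0 0.2 0 0 0;0 0 0.2 0 0 0;0 0 0.3 0 0 0;0 0 0.3 0 0 0;0 0 0.4 0 0 0;0 0 0.4 0 0 0;0 0 0.4 0 0 0;0 0 0.3 0 0 0;0 0 0.2 0 0 0;0 0 0 0 0 0;0 0 0 0 0 0"}}

```text
time_s: 23.95
tcp_pos: [0.5247, -0.0893, 0.1481]
ee_rot: [[0.999, 0.041, -0.001], [0.041, -0.999, 0.0], [-0.001, -0.0, -1.0]]
wrist_force: [-1.4, -0.4, -3.0]
gripper_width: 0.274
gripper_force: 30.0
```

```bash
cat > wd.py <<'E'
from h import *
def wd():
    s=r.sense(); i=cams.camera_info("wrist"); w,_=cams.capture("wrist"); g=cv2.cvtColor(w,cv2.COLOR_BGR2GRAY)
    p=cv2.SimpleBlobDetector_Params(); p.filterByArea=True;p.minArea=300;p.maxArea=3000;p.filterByCircularity=True;p.minCircularity=.7;p.filterByConvexity=False
    k=np.array([q.pt for q in cv2.SimpleBlobDetector_create(p).detect(g) if q.pt[1]<230 and 230<q.pt[0]<410])
    q=plane("wrist",k,s["tcp_pos"][2]-.031,i)[:,:2]*1000; R=s["ee_rot"]; t=s["tcp_pos"][:2]*1000
    v=q.mean(0)-t; ex=R[:2,0]; ey=np.array([-ex[1],ex[0]])
    print(len(k),"tile",q.mean(0).round(1),"tcp",s["tcp_pos"].round(4),"yaw",np.degrees(np.arctan2(ex[1],ex[0])).round(2),"fwd,lat",(v@ex).round(1),(v@ey).round(1))
    return w
E
python3 -c "
from wd import *
w=wd();cv2.imwrite('pics/w8.png',w[:260])"
```

```text
9 tile [605.4 -84.9] tcp [ 0.5247 -0.0893  0.1481] yaw 2.34 fwd,lat 80.9 1.1
```

Emit:
{"api": "play_rows", "payload": {"commands": "-0.036 0.1 0 0 0 -0.068;-0.036 0.2 0 0 0 -0.068;-0.036 0.3 0 0 0 -0.068;-0.036 0.4 0 0 0 -0.068;-0.036 0.5 0 0 0 -0.068;-0.036 0.5 0 0 0 -0.068;-0.036 0.5 0 0 0 -0.068;-0.036 0.5 0 0 0 -0.068;-0.036 0.5 0 0 0 -0.068;-0.036 0.5 0 0 0 -0.068;-0.036 0.5 0 0 0 -0.068;-0.036 0.4 0 0 0 -0.068;-0.036 0.3 0 0 0 -0.068;-0.036 0.15 0 0 0 -0.068;-0.036 0.03 0 0 0 -0.068;0 0 0 0 0 0;0 0 0 0 0 0"}}

```text
time_s: 25.7
tcp_pos: [0.5087, 0.0717, 0.1484]
ee_rot: [[0.994, -0.112, -0.0], [-0.112, -0.994, -0.0], [-0.0, 0.0, -1.0]]
wrist_force: [0.4, -0.6, -3.8]
gripper_width: 0.269
gripper_force: 30.0
```

```bash
python3 -c "
from wd import *
w=wd();cv2.imwrite('pics/w9.png',w[:260])"
```

```text
9 tile [589.2  63.7] tcp [0.5087 0.0717 0.1484] yaw -6.44 fwd,lat 80.9 1.0
```

View pics/w9.png

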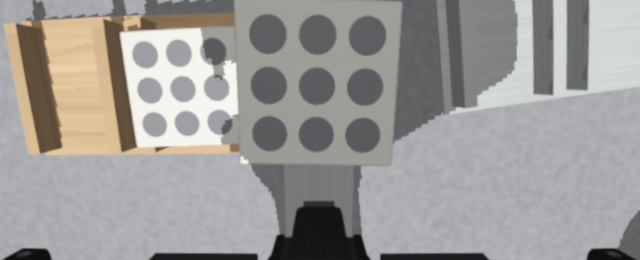

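The view shows tile A over the right-hand lane, and tile B flat on the middle lane with a clear gap between them.

Emit:
{"api": "play_rows", "payload": {"commands": "0 0 -0.2 0 0 0;0 0 -0.4 0 0 0;0 0 -0.4 0 0 0;0 0 -0.4 0 0 0;0 0 -0.4 0 0 0;0 0 -0.35 0 0 0;0 0 -0.22 0 0 0;0 0 -0.12 0 0 0;0 0 -0.12 0 0 0;0 0 -0.12 0 0 0;0 0 -0.12 0 0 0;0 0 -0.12 0 0 0;0 0 -0.07 0 0 0;0 0 0 0 0 0;0 0 0 0 0 0"}}

```text
time_s: 27.25
tcp_pos: [0.509, 0.0721, 0.0573]
ee_rot: [[0.994, -0.112, 0.0], [-0.112, -0.994, 0.0], [0.0, -0.0, -1.0]]
wrist_force: [0.4, 0.5, -2.3]
gripper_width: 0.271
gripper_force: 30.0
```

Emit:
{"api": "play_rows", "payload": {"commands": "-0.3 0.033 0 0 0 0;-0.7 0.078 0 0 0 0;-0.7 0.078 0 0 0 0;-0.7 0.078 0 0 0 0;-0.7 0.078 0 0 0 0;-0.7 0.078 0 0 0 0;-0.3 0.033 0 0 0 0;0 0 1 0 0 0;0 0 1 0 0 0;0 0 1 0 0 0;0 0 1 0 0 0;0 0 1 0 0 0;0 0 1 0 0 0;0 0 0 0 0 0;0 0 0 0 0 0"}}

```text
time_s: 28.75
tcp_pos: [0.3855, 0.0858, 0.2372]
ee_rot: [[0.994, -0.112, 0.0], [-0.112, -0.994, 0.001], [0.0, -0.001, -1.0]]
wrist_force: [-0.4, 0.7, -2.6]
gripper_width: 0.275
gripper_force: 30.0
```

```bash
cat > dish.py <<'E'
from h import *
def dish(im):
    hsv=cv2.cvtColor(im,cv2.COLOR_BGR2HSV)
    m2=((hsv[...,2]>165)&(hsv[...,1]<45)).astype(np.uint8); m2[:,:450]=0;m2[:,534:]=0;m2[:172]=0;m2[:,:]*=1;m2[265:]=0
    cs,_=cv2.findContours(m2,cv2.RETR_EXTERNAL,cv2.CHAIN_APPROX_NONE); c=max(cs,key=cv2.contourArea)
    e=cv2.fitEllipse(c); print("dish",e,(1000*plane("top",[e[0]],.06)).round(1))
E
python3 - <<'E'
from dots import *; from dish import dish
s=r.sense();print(s["tcp_pos"],s["ee_rot"][:,0])
im,q=tiles()
for c in ((598,161),(589,64)):
    m=q[np.linalg.norm(q-np.array(c),axis=1)<48]; print(c,len(m),m.mean(0) if len(m) else "")
dish(im)
E
```

```text
[0.38553142 0.08581382 0.2372038 ] [ 9.93698619e-01 -1.12084479e-01  3.53291815e-04]
(598, 161) 8 [601.36181951 163.96238785]
(589, 64) 9 [588.44124746  63.37135854]
dish ((494.5293273925781, 209.10292053222656), (46.84562683105469, 48.51079177856445), 156.3023223876953) [[ 537.2 -452.6   60. ]]
```

Emit:
{"api": "play_rows", "payload": {"commands": "0.14 -0.944 0 0 0 0.039;0.14 -0.944 0 0 0 0.039;0.14 -0.944 0 0 0 0.039;0.14 -0.944 0 0 0 0.039;0.14 -0.944 0 0 0 0.039;0.14 -0.944 0 0 0 0.039;0.14 -0.944 0 0 0 0.039;0.14 -0.944 0 0 0 0.039;0.14 -0.944 0 0 0 0.039;0.14 -0.944 0 0 0 0.039;0.14 -0.944 0 0 0 0.039;0.14 -0.944 0 0 0 0.039;0.14 -0.944 0 0 0 0.039;0.14 -0.944 0 0 0 0.039;0.14 -0.944 0 0 0 0.039;0.14 -0.944 0 0 0 0.039;0.14 -0.944 0 0 0 0.039;0.14 -0.944 0 0 0 0.039;0.14 -0.944 0 0 0 0.039;0 0 0 0 0 0"}}

```text
time_s: 30.8
tcp_pos: [0.4649, -0.4547, 0.2332]
ee_rot: [[1.0, -0.004, -0.004], [-0.004, -1.0, 0.002], [-0.005, -0.002, -1.0]]
wrist_force: [0.5, 1.5, -2.8]
gripper_width: 0.276
gripper_force: 30.0
```

Run:
```python
from h import *
s=r.sense();print(s["tcp_pos"],s["ee_rot"][:,0])
i=cams.camera_info("wrist"); w,d=cams.capture("wrist")
v,u=np.mgrid[0:400,0:640]; px=np.c_[u.ravel(),v.ravel()].astype(float)
c,dr=ray("wrist",px,i); X=c+dr*d.reshape(-1,1)
m=(d.ravel()>0)&(abs(X[:,2]-.059)<.004)&(X[:,1]<-.33)&(X[:,1]>-.56)&(X[:,0]<.7)&(X[:,0]>.42)
p=X[m][:,:2]; e=cv2.minEnclosingCircle((p*1000).astype(np.float32)); print(m.sum(),e, p.min(0),p.max(0))
# algebraic circle fit
A=np.c_[2*p,np.ones(len(p))]; a=np.linalg.lstsq(A,(p**2).sum(1),rcond=None)[0]; print(a[:2],np.sqrt(a[2]+a[0]**2+a[1]**2))
```

```text
[ 0.46493093 -0.4546876   0.23320359] [ 0.99998234 -0.00387681 -0.00450517]
1518 ((539.0702514648438, -452.3696594238281), 64.99699401855469) [ 0.48354047 -0.51704368] [ 0.59577788 -0.38834717]
[ 0.53931748 -0.45251351] 0.062161914274105536
```

Dish at (539,-452), radius 65 mm, so it has not moved. Same dip as before.

Emit:
{"api": "play_rows", "payload": {"commands": "0 0.03 0 0 0.815 0;0 0.03 0 0 0.815 0;0 0.03 0 0 0.815 0;0 0 0 0 0.815 0;0 0 -0.91 0 0 0;0 0 -0.91 0 0 0;0 0 -0.91 0 0 0;0 0 -0.91 0 0 0;0 0 0 0 0 0;0 0 0 0 0 0;0 0 0 0 0 0;0 0 0 0 0 0;0 0 0 0 0 0"}}

```text
time_s: 32.15
tcp_pos: [0.4661, -0.4498, 0.1293]
ee_rot: [[0.884, -0.001, -0.468], [-0.001, -1.0, -0.001], [-0.468, 0.001, -0.884]]
wrist_force: [0.3, 0.0, -2.0]
gripper_width: 0.274
gripper_force: 30.0
```

Run:
```python
from dots import *
s=r.sense();R=s["ee_rot"];print("tip est",s["tcp_pos"]+R[:,0]*.125+R[:,2]*.0405,s["tcp_pos"])
im,q=tiles()
for c in ((598,161),(589,64)):
    m=q[np.linalg.norm(q-np.array(c),axis=1)<48]; print(c,len(m),m.mean(0) if len(m) else "")
```

```text
tip est [ 0.55765965 -0.45003797  0.03501572] [ 0.46611519 -0.44984238  0.12927506]
(598, 161) 9 [597.97496878 161.10019226]
(589, 64) 9 [588.42517349  63.36192359]
```

Emit:
{"api": "play_rows", "payload": {"commands": "0 0 1 0 0 0;0 0 1 0 0 0;0 0 1 0 0 0;0 0 1 0 0 0;0 0 0 0 -0.815 0;0 0 0 0 -0.815 0;0 0 0 0 -0.815 0;0 0 0 0 -0.815 0;0 0.98 0 0 0 -0.0195;0 0.98 0 0 0 -0.0195;0 0.98 0 0 0 -0.0195;0 0.98 0 0 0 -0.0195;0 0.98 0 0 0 -0.0195;0 0.98 0 0 0 -0.0195;0 0.98 0 0 0 -0.0195;0 0.98 0 0 0 -0.0195;0 0.98 0 0 0 -0.0195;0 0.98 0 0 0 -0.0195;0 0.98 0 0 0 -0.0195;0 0.98 0 0 0 -0.0195"}}

```text
time_s: 34.2
tcp_pos: [0.4649, -0.0958, 0.2486]
ee_rot: [[0.999, -0.036, 0.0], [-0.036, -0.999, -0.0], [0.0, 0.0, -1.0]]
wrist_force: [-0.2, -0.1, -2.0]
gripper_width: 0.273
gripper_force: 30.0
```

Emit:
{"api": "play_rows", "payload": {"commands": "0.02 0.98 0 0 0 -0.0195;0.02 0.98 0 0 0 -0.0195;0.02 0.98 0 0 0 -0.0195;0.02 0.98 0 0 0 -0.0195;0.02 0.98 0 0 0 -0.0195;0.02 0.98 0 0 0 -0.0195;0.02 0.98 0 0 0 -0.0195;0.02 0.98 0 0 0 -0.0195;0.02 0.98 0 0 0 -0.0195;0.02 0.98 0 0 0 -0.0195;0.02 0.98 0 0 0 -0.0195;0.02 0.98 0 0 0 -0.0195;0.02 0.98 0 0 0 -0.0195;0.02 0.98 0 0 0 -0.0195;0.02 0.98 0 0 0 -0.0195;0.02 0.98 0 0 0 -0.0195;0.02 0.98 0 0 0 -0.0195;0.02 0.98 0 0 0 -0.0195;0.02 0.98 0 0 0 -0.0195;0 0 0 0 0 0"}}

```text
time_s: 36.2
tcp_pos: [0.4765, 0.4645, 0.2471]
ee_rot: [[0.996, -0.089, -0.0], [-0.089, -0.996, -0.0], [-0.0, 0.0, -1.0]]
wrist_force: [-1.2, -1.0, -3.0]
gripper_width: 0.271
gripper_force: 30.0
```

Emit:
{"api": "play_rows", "payload": {"commands": "0 -0.12 -1 0 0 0;0 0 -1 0 0 0;0 0 -1 0 0 0;0 0 -1 0 0 0;0 0 -1 0 0 0;0 0 -0.8 0 0 0;0 0 -0.5 0 0 0;0 0 -0.2 0 0 0;0 0 0 0 0 0;0 0 0 0 0 0;0 0 0 0 0 0"}}

```text
time_s: 37.3
tcp_pos: [0.4776, 0.459, 0.0546]
ee_rot: [[0.996, -0.091, 0.002], [-0.091, -0.996, 0.002], [0.002, -0.003, -1.0]]
wrist_force: [-0.8, 0.2, -2.4]
gripper_width: 0.27
gripper_force: 30.0
```

Emit:
{"api": "play_rows", "payload": {"commands": "0 0 -0.1 0 0 0;0 0 -0.08 0 0 0;0 0 -0.06 0 0 0;0 0 -0.04 0 0 0;0 0 0 0 0 0;0 0 0 0 0 0"}}

```text
time_s: 37.9
tcp_pos: [0.4771, 0.4583, 0.046]
ee_rot: [[0.996, -0.091, 0.001], [-0.091, -0.996, 0.0], [0.001, -0.0, -1.0]]
wrist_force: [-2.0, -1.4, 4.7]
gripper_width: 0.275
gripper_force: 30.0
```

Contact with the mat: the vertical force rose from -2.4 to +4.7 N. Releasing and retreating.

Emit:
{"api": "play_rows", "payload": {"commands": "0 0 0 0 0 0;0 0 0 0 0 0;0 0 0 0 0 0;0 0 0 0 0 0;0 0 0 0 0 0;0 0 0 0 0 0;0 0 0 0 0 0;0 0 0 0 0 0", "grip": 87}}

```text
time_s: 38.7
tcp_pos: [0.477, 0.4582, 0.0445]
ee_rot: [[0.996, -0.091, -0.0], [-0.091, -0.996, -0.0], [-0.0, 0.0, -1.0]]
wrist_force: [-0.2, 0.4, -0.0]
gripper_width: 0.919
gripper_force: 0.0
```

Emit:
{"api": "play_rows", "payload": {"commands": "0 0 0.5 0 0 0;0 0 1 0 0 0;0 0 1 0 0 0;0 0 1 0 0 0;0 0 1 0 0 0;0 0 1 0 0 0;0 0 1 0 0 0;0 0 0 0 0 0;0 0 0 0 0 0"}}

```text
time_s: 39.6
tcp_pos: [0.477, 0.4583, 0.2414]
ee_rot: [[0.996, -0.091, 0.001], [-0.091, -0.996, 0.003], [0.001, -0.003, -1.0]]
wrist_force: [0.1, -0.3, -0.6]
gripper_width: 1.001
gripper_force: 0.0
```

Run:
```python
from h import *
s=r.sense();print(s["tcp_pos"])
i=cams.camera_info("wrist"); w,d=cams.capture("wrist")
v,u=np.mgrid[0:400,0:640]; c,dr=ray("wrist",np.c_[u.ravel(),v.ravel()].astype(float),i); X=c+dr*d.reshape(-1,1)
hsv=cv2.cvtColor(w,cv2.COLOR_BGR2HSV)
box=(d.ravel()>0)&(v.ravel()<225)&(abs(X[:,1]-.457)<.07)&(X[:,0]>.42)&(X[:,0]<.64)
sat=hsv[...,1].ravel()
mb=box&(sat<45)&(X[:,2]>.002)&(X[:,2]<.014)
lab=cv2.morphologyEx(mb.reshape(400,640).astype(np.uint8),cv2.MORPH_OPEN,np.ones((5,5)))
n,L,st,_=cv2.connectedComponentsWithStats(lab); 
for k in range(1,n):
    if st[k,4]<300: continue
    p=X[(L==k).ravel()]*1000; e=cv2.minAreaRect(p[:,:2].astype(np.float32)); print("blade?",st[k],e,"z",np.median(p[:,2]))
mm=box&(sat>70)&(X[:,2]<.014)&(X[:,2]>-.004); p=X[mm]*1000; print("mat",cv2.minAreaRect(p[:,:2].astype(np.float32)),np.median(p[:,2]))
hh=box&(X[:,2]>.084)&(X[:,2]<.1); p=X[hh]*1000; print("handle top",p.mean(0),np.percentile(p[:,2],[5,95]))
```

```text
[0.47702224 0.45832768 0.24140457]
blade? [ 301   41   39  140 4159] ((528.4261474609375, 452.9751281738281), (40.864131927490234, 149.3530731201172), 84.66544342041016) z 7.503702500922415
mat ((529.216064453125, 458.2596130371094), (98.31717681884766, 198.13592529296875), 84.47151184082031) 4.46310510917558
handle top [479.74820536 458.06240815  90.9220576 ] [88.4841788  92.39919265]
```

Run:
```python
from dots import *; from dish import dish
im,q=tiles()
for c in ((598,161),(589,64)):
    m=q[np.linalg.norm(q-np.array(c),axis=1)<48]; print(c,len(m),m.mean(0) if len(m) else "")
dish(im)
print(r.finish_job())
```

```text
(598, 161) 8 [594.97680311 164.51168984]
(589, 64) 8 [588.65172327  66.69474331]
dish ((494.5390319824219, 209.10911560058594), (46.847103118896484, 48.53219985961914), 155.5497283935547) [[ 537.2 -452.6   60. ]]
the job is handed in; nothing more can be done
None
```

The job is handed in, though the hand-in returned no verdict: both tiles present are flat on their own cooling-rack lanes, both dips are done, and the lifter lies along its mat about 5 mm off centre.

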